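# Slide a plug-in module home in the test dock

## Task

Push the large grey plug-in module, with your fingers from outside, along the dock's metal plate and down the lane between the two low brass rails until it is fully home, square against the connector block at the end; neither the module nor you may touch either rail, and the module must stay flat on the plate, never lifted or tipped. Then press the white button on top of the connector block all the way down and let it go. Leave everything else on the bench where it is.

Things in the scene. Friction and masses are not known exactly. Their poses are not given: they have to be found in the camera images.
- dock: Test dock, fixed, its place and yaw differ from run to run: an aluminium plate 440 x 170 x 8 mm. Origin: centre of its underside, on the bench top. +x runs along the lane the way the module must travel, y across it (0 = lane centre line), z up. From x = -220 to -30 mm the plate is bare, from -30 to 160 mm rails flank it, from 160 to 215 mm stands the connector block.
- lane_mouth (a point): Middle of the lane's mouth, on the plate's top (8 mm above the bench), at dock x = -30 mm, y = 0, where the rails begin. The lane between the rails is 110 mm wide.
- lane_end (a point): Middle of the lane's end, on the plate's top, at dock x = 160 mm, y = 0: the foot of the face of the grey connector block, which is the end stop. The block is 126 mm wide (across the lane), 55 mm deep, its top 58 mm above the bench.
- rail_a: Brass guide rail on the dock's +y side, 190 x 8 x 14 mm, standing on the plate (its top 22 mm above the bench), inner face at dock y = +55 mm. Origin: centre of its underside, axes as the dock's. Not to be touched.
- rail_b: The same rail on the dock's -y side, inner face at dock y = -55 mm. Not to be touched.
- module: The plug-in module: a loose grey box, white panel and black knob on top, 95 long (x), 90 wide (y), 55 mm tall (knob 4 mm more), 0.4 to 0.85 kg. Origin: centre of its underside; its +x face goes against the block. Home: centre at dock x = 112.5 mm, y = 0, axes as the dock's. Starts on the bare plate, up to 18 mm off the centre line, turned up to 0.2 rad. Slides with dry friction.
- module_center (a point): The centre of the module, half-way up, 27.5 mm above its underside.
- start_button (a joint): Travel of the white push button: 0 when released, 0.006 m when fully down; a spring takes it back up; fully down takes 5 N.
- start_button_top (a point): Middle of the top of the white button (28 mm across), on top of the connector block; pressed straight down.
- screwdriver: Bystander: a loose screwdriver 150 mm long lying beside the dock on its -y side. Origin on its underside.
- jar: Bystander: a loose jar 44 mm across and 50 mm tall, beside the dock on its +y side. Origin: centre of its underside.
- small_unit: Bystander: a small loose grey box 60 x 45 x 40 mm with a black knob, beside the dock on its +y side. Origin: centre of its underside.
- bobbin: Bystander: a loose black bobbin 40 mm across and 32 mm tall, beside the dock on its -y side. Origin: centre of its underside.
- pocket_meter: Bystander: a loose hand-held meter 150 x 75 x 32 mm lying on the bench. Origin: centre of its underside.
- mug: Bystander: a loose white mug 80 mm across, 90 mm tall. Origin: centre of its underside.
Things that resemble listed ones, but are neither listed nor needed, are in the scene too. Leave any pink look-alike of the module alone.

How it is judged:
On the way, in this order (a step that is already met when the one before it is completed fails the run):
1. the module is home against the connector block (x of module_center in the frame of dock above 0.1085 m and y of module_center in the frame of dock between -0.011 and 0.011 m and angle between the x axis of module and the x axis of dock, either way round below 0.06 rad and height (world z) of module_center below 0.0395 m), for 0.1 s.
2. the button is pressed fully down (value of joint start_button above 0.0048 m), for 0.05 s.
At the end, for the whole second after the job is handed in: The module lies flat on the plate, at rest, in the lane (its centre within 11 mm of the centre line), square to within 0.06 rad, its front within 4 mm of the connector block; the button has been pressed to at least 4.8 mm after that and is up again (under 2 mm) (all of step 1 and linear speed of module below 0.01 m/s and angle between module's own z axis and vertical below 0.05 rad and value of joint start_button below 0.002 m); the robot touches nothing.
It fails at once if the module touched a rail (contact force between module and rail_a above 0.2 N or contact force between module and rail_b above 0.2 N).
It fails at once if the robot touched a rail (contact force between any of the fingers, the arm and rail_a above 0.2 N or contact force between any of the fingers, the arm and rail_b above 0.2 N).
It fails at once if the module was lifted or tipped (height (world z) of module_center above 0.044 m or angle between module's own z axis and vertical above 0.15 rad).
It fails at once if the button was pressed before the module was home (value of joint start_button above 0.003 m and x of module_center in the frame of dock below 0.105 m).
It fails at once if a bystander was moved by more than 20 mm (distance of any of screwdriver, jar, small_unit, bobbin, pocket_meter, mug from where it was at the start of the episode above 0.02 m).
It also fails if it takes over 72 s, if anything falls off the work surface, if the arm or the gripper's body presses on something with over 40 N, if the wrist force passes 120 N, or if a joint passes its speed limit or range.

## Robot

A 6-joint arm with a two-finger parallel gripper is mounted at the origin on the work surface. World frame = base frame: x ahead of the robot, y to its left, z up, the work surface at z = 0. Lengths are in m, angles in rad, forces in N, time in s.
With the tool pointing down it reaches from about 0.3 to 0.825 m from the base axis. Payload 5.4 kg.
Tool frame: the origin (TCP) lies at the very end of the fingers, on their centre line; the grasp point (between the pads) lies 19 mm behind it; z points along the fingers, x is the direction in which the jaws open and shut, and the axes are right-handed (so a half turn about z gives the same grasp; the last joint's range is limited). The gripper opens to 92 mm and grips with 3 to 60 N. Pads are 20 mm wide; open, the fingers measure 128 mm over their backs; the gripper's body (75 mm by 189 mm) begins 69 mm behind the grasp point.
Start: joints at [-1.362, 0.158, 1.597, -0, 1.386, -0.21], TCP at [0.234, -0.525, 0.191] pointing down, gripper open.
Joint ranges: [-2.91, 2.91], [-0.94, 2.29], [0.18, 2.7], [-1.29, 4.43], [0.17, 2.64], [-3, 3]. Speed limits (rad/s): [2.57, 2.57, 3.14, 3.14, 3.14, 3.14].

## Interface

Orientations are given as a rotation vector (axis times angle).
In Python, from workcell import bot gives the robot as it stands. Calls block until the motion is done:
- bot.goto(position, orientation): joint-space move of the TCP to a pose.
- bot.line_to(position, rot=None, max_speed=0.15): straight line of the TCP; rot=None keeps the orientation; max_speed is the mean speed in m/s.
- bot.set_joints(angles): joint-space move.
- bot.set_gripper(opening, newtons=None): opening from 0.0 (shut) to 1.0 (fully open); newtons is the grip in N (None keeps the last); returns when the fingers have stopped.
- bot.hold(seconds).
- bot.inverse_kinematics(position, orientation): joint angles nearest the present ones, or None.
- bot.read_camera(name): name is "side" or "top"; returns a dict with "pixels" (420x560x3 uint8, blue, green, red), "fx", "fy", "cx", "cy" (pixels), "R" (3x3) and "t" (3): a world point X has camera coordinates R X + t. Camera axes: x right, y down, z forward; pixel columns grow to the right and rows downward; lengths in m; the calibration is good to about 2 mm. A picture is of the moment at which its call begins. There is no depth.
A pose or a line that the arm cannot do raises bot.MotionError and nothing moves.
- bot.job_done(): hands the job in, once; it reports no verdict.
Readings, each from a call of its own:
- bot.current_clock(): time.
- bot.current_joints(): joint angles.
- bot.current_joint_vel(): joint speeds.
- bot.current_effort(): joint torques, N m.
- bot.current_ee_pos(): TCP position.
- bot.current_tool_rot(): TCP orientation.
- bot.current_contact_force(): force on the tool from outside, world axes, zero at the start.
- bot.current_ft_torque(): the same for the moment, N m.
- bot.current_opening(): opening from 0.0 (shut) to 1.0 (fully open).
Only numpy, scipy, OpenCV 4.12 (cv2) and the standard library are available. Lean on these libraries where they do the work, as an engineer would, in place of code of your own. Each camera call takes 0.05 s, during which the arm holds its last target. There are 200 camera calls.

## Working session

There is one attempt and no reset: what is moved stays moved. The work goes in short steps, each a Python script; the robot and the scene stay as the last script left them, time stands still between calls to the robot, and variables do not carry over. Pictures are saved under pics/ and viewed, about 8 in all and at most 12, crops included, and the job is handed in when it is done.

```bash
mkdir -p pics; ls
python3 - <<'E'
from workcell import bot
import cv2,numpy as np
for n in("top","side"):
    c=bot.read_camera(n); cv2.imwrite(f"pics/{n}0.png",cv2.resize(c["pixels"],(784,588),interpolation=cv2.INTER_CUBIC)); np.savez(f"pics/{n}0.npz",**c)
    print(n,c["fx"],c["cx"],c["cy"],np.round(-np.array(c["R"]).T@c["t"],3),np.round(c["R"],3).tolist())
print(bot.current_clock(),bot.current_tool_rot())
E
```

```text
pics
top 477.0851804401462 280.61036335452604 212.40181243701656 [0.428 0.017 1.132] [[-0.004, -1.0, 0.008], [-0.996, 0.003, -0.09], [0.09, -0.008, -0.996]]
side 436.90956678509275 276.19626548675535 206.75834979258593 [0.228 0.85  0.724] [[-0.939, -0.344, -0.023], [-0.187, 0.565, -0.804], [0.29, -0.75, -0.594]]
0.1 [-2.63369137e+00  1.71052923e+00  1.87992638e-03]
```

View pics/top0.png

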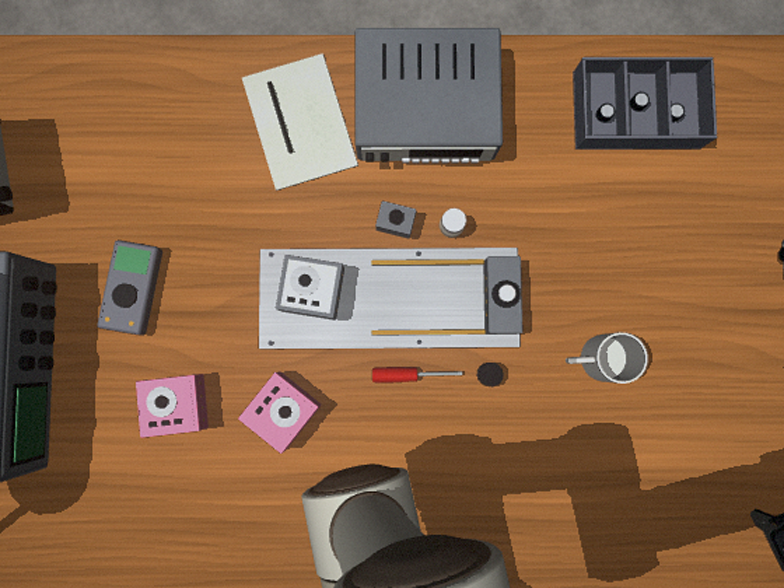

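View pics/side0.png

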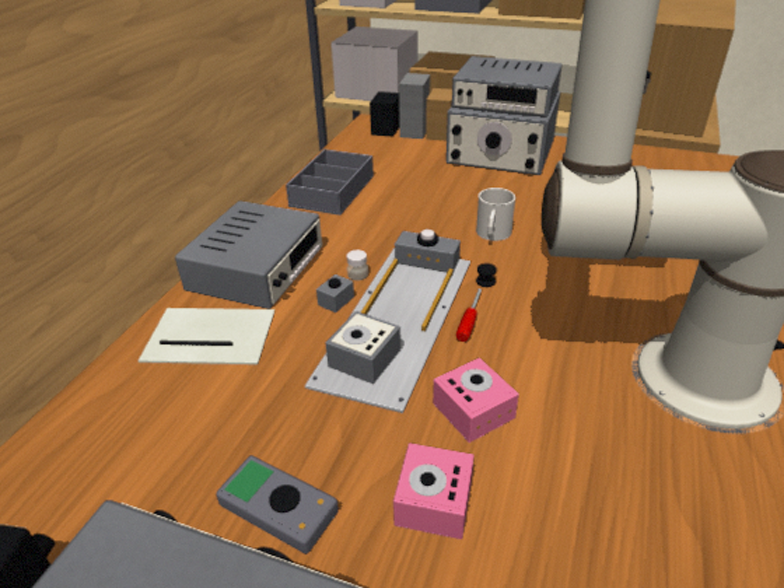

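The top view shows the plate at px x 260–521, y 248–348 (784-wide scale), with the lane running right (world −y). The module is at about (309,287), turned slightly clockwise. The rails are at y 262 and 332, the block at (503,295) and the button at (507,293). The side view agrees with this.

```bash
cat > h.py <<'E'
import numpy as np,cv2
from workcell import bot
def ray(c,uv,z):
    R=np.array(c["R"]);o=-R.T@np.array(c["t"])
    uv=np.atleast_2d(uv).astype(float)
    d=np.c_[(uv[:,0]-c["cx"])/c["fx"],(uv[:,1]-c["cy"])/c["fy"],np.ones(len(uv))]@R
    return (o+d*((z-o[2])/d[:,2])[:,None])[:,:2]
def blobs(m,amin,k=3):
    m=cv2.morphologyEx(m.astype(np.uint8)*255,cv2.MORPH_CLOSE,np.ones((k,k)))
    return sorted([x for x in cv2.findContours(m,cv2.RETR_EXTERNAL,cv2.CHAIN_APPROX_NONE)[0] if cv2.contourArea(x)>amin],key=cv2.contourArea,reverse=True)
def rect(c,cnt,z):
    "min-area rectangle of a contour cast to height z: centre, (long,short), direction of long side"
    p=ray(c,cnt[:,0,:],z).astype(np.float32)
    b=cv2.boxPoints(cv2.minAreaRect(p*1000))/1000
    e=[b[1]-b[0],b[2]-b[1]]; e.sort(key=np.linalg.norm)
    return b.mean(0),np.linalg.norm(e[1]),np.linalg.norm(e[0]),e[1]/np.linalg.norm(e[1])
E
python3 - <<'E'
from h import *
for n in("top","side"):
    c=dict(np.load(f"pics/{n}0.npz"));I=c["pixels"];H=cv2.cvtColor(I,cv2.COLOR_BGR2HSV).astype(int)
    h,s,v=H[...,0],H[...,1],H[...,2]
    if n=="top":
        print("row210 HSV",[tuple(H[r,x]) for r,x in((225,192),(230,290),(190,204),(225,244),(205,242),(240,360),(190,365),(207,363),(187,290),(237,290))])
        roi=np.zeros_like(v,bool);roi[165:260,170:385]=1
    else:
        roi=np.zeros_like(v,bool);roi[150:300,200:345]=1
    for nm,m,z,a in(("plate",(s<45)&(v>120),.008,1500),("brass",(s>110)&(h>15)&(h<30)&(v>120),.022,40),("white",(s<25)&(v>215),.063,60),):
        for b in blobs(m&roi,a)[:5]:
            ce,l,w,d=rect(c,b,z);bb=cv2.boundingRect(b)
            print(n,nm,bb,np.round(ce,4),round(l,4),round(w,4),np.round(np.arctan2(d[1],d[0]),4))
E
```

```text
row210 HSV [(np.int64(105), np.int64(10), np.int64(203)), (np.int64(105), np.int64(10), np.int64(207)), (np.int64(111), np.int64(15), np.int64(122)), (np.int64(114), np.int64(11), np.int64(120)), (np.int64(140), np.int64(13), np.int64(59)), (np.int64(107), np.int64(9), np.int64(203)), (np.int64(105), np.int64(16), np.int64(124)), (np.int64(105), np.int64(5), np.int64(219)), (np.int64(19), np.int64(157), np.int64(184)), (np.int64(18), np.int64(159), np.int64(183))]
top plate (185, 177, 188, 72) [0.5292 0.0136] 0.4416 0.169 -1.5675
top brass (266, 185, 80, 4) [ 0.5888 -0.0506] 0.1857 0.0071 1.568
top brass (266, 235, 81, 4) [ 0.4703 -0.0508] 0.1863 0.007 -1.5617
top white (201, 186, 39, 37) [0.5438 0.1446] 0.078 0.074 1.4085
top white (357, 204, 11, 11) [ 0.5314 -0.1751] 0.0228 0.0226 -0.0183
side plate (218, 178, 118, 117) [0.5361 0.0179] 0.442 0.1801 -1.5673
side brass (301, 192, 23, 43) [ 0.472  -0.0456] 0.1948 0.0077 -1.564
side brass (258, 185, 26, 39) [ 0.59   -0.0481] 0.1865 0.0075 -1.5677
side white (239, 225, 42, 28) [0.5467 0.143 ] 0.0775 0.0727 1.3931
```

Checks agree with the stated sizes: the plate measures 441.6 × 169 mm, and the rail midpoint gives the same dock pose to under 1 mm. The dock is at about (0.5295, 0.0140) with yaw −1.566. The module is at dock (−0.131, +0.014) with yaw −0.167. I'll square and centre it with a side push from +y first.

```bash
cat >> h.py <<'E'
from scipy.spatial.transform import Rotation as Ro
D0=np.array([.5295,.0140]);YAW=-1.566
A=np.array([[np.cos(YAW),-np.sin(YAW)],[np.sin(YAW),np.cos(YAW)]])
def W(x,y,z): return np.r_[D0+A@[x,y],z]
def toD(p): return A.T@(np.asarray(p)[:2]-D0)
def rot(a):
    "tool down, tool x at angle a from dock x (or the half turn, whichever keeps joint 6 nearer)"
    a+=YAW;x=np.array([np.cos(a),np.sin(a),0]);z=np.array([0,0,-1.])
    return Ro.from_matrix(np.c_[x,np.cross(z,x),z]).as_rotvec()
def best(p,a):
    o=[(abs(q[5]),r) for r in(rot(a),rot(a+np.pi)) if (q:=bot.inverse_kinematics(p,r)) is not None]
    return min(o,key=lambda t:t[0])[1]
def look(name,save=True):
    c=bot.read_camera("top");I=c["pixels"];H=cv2.cvtColor(I,cv2.COLOR_BGR2HSV)
    m=(H[...,1]<25)&(H[...,2]>215);roi=np.zeros_like(m);roi[180:245,180:350]=1
    cv2.imwrite(f"pics/{name}.png",cv2.resize(I[130:290,150:400],(750,480),interpolation=cv2.INTER_CUBIC))
    for b in blobs(m&roi,300)[:1]:
        ce,l,w,d=rect(c,b,.063);e=A.T@d;a=np.arctan2(e[1],e[0]);a=(a+np.pi/2)%np.pi-np.pi/2
        print("module dock",np.round(toD(ce),4),"size",round(l,4),round(w,4),"yaw",round(a,4))
def st(): print("t",bot.current_clock(),"tcp dock",np.round(toD(bot.current_ee_pos()),4),round(bot.current_ee_pos()[2],4),"F",np.round(bot.current_contact_force(),2),"op",round(bot.current_opening(),3))
E
python3 - <<'E'
from h import *
bot.set_gripper(.55)
p=W(-.131,.092,.2);r=best(p,0);print(bot.inverse_kinematics(p,r))
bot.goto(p,r);st()
bot.line_to(W(-.131,.092,.03),max_speed=.1);st()
for y in(.068,.060):
    bot.line_to(W(-.131,y,.03),max_speed=.03);st()
look("a1")
E
```

```text
[ 4.09504463e-02  3.13240417e-01  1.39669802e+00 -4.44089210e-16
  1.43165422e+00 -1.53464221e+00]
t 3.5833 tcp dock [-0.1301  0.0922] 0.2 F [ 0.85 -0.38  0.19] op 0.551
t 5.4333 tcp dock [-0.131   0.0926] 0.0307 F [-0.1   0.9  -0.23] op 0.549
t 6.3833 tcp dock [-0.1309  0.0679] 0.03 F [ 0.15 -0.21  0.99] op 0.549
t 6.8 tcp dock [-0.1309  0.0596] 0.0299 F [0.86 0.56 0.49] op 0.549
```

View pics/a1.png

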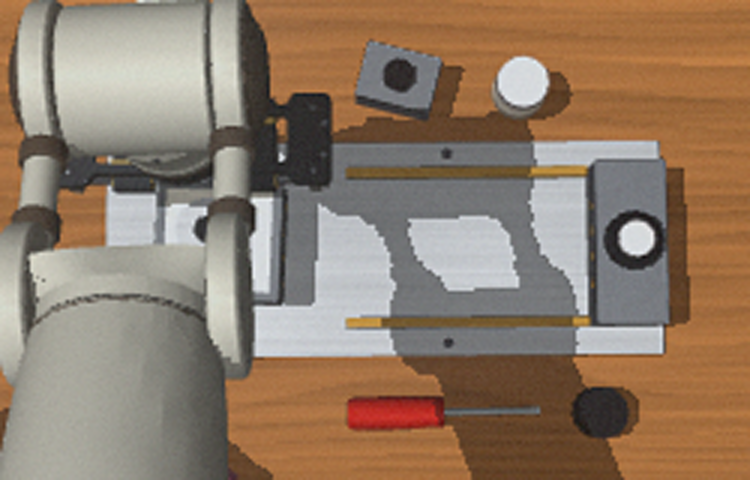

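The arm hides the module (panel around px 215,240), but its right edge at px x≈283 already looks nearly square. I'll finish the side push, back away and re-measure.

```bash
cat >> h.py <<'E'
def look2(name):
    c=bot.read_camera("side");I=c["pixels"];H=cv2.cvtColor(I,cv2.COLOR_BGR2HSV)
    m=(H[...,1]<25)&(H[...,2]>200);roi=np.zeros_like(m);roi[175:300,200:345]=1
    cv2.imwrite(f"pics/{name}.png",cv2.resize(I[130:300,180:400],(770,595),interpolation=cv2.INTER_CUBIC))
    for b in blobs(m&roi,200)[:2]:
        ce,l,w,d=rect(c,b,.063);e=A.T@d;a=np.arctan2(e[1],e[0]);a=(a+np.pi/2)%np.pi-np.pi/2
        print("side: module dock",np.round(toD(ce),4),"size",round(l,4),round(w,4),"yaw",round(a,4))
E
python3 - <<'E'
from h import *
bot.line_to(W(-.131,.055,.03),max_speed=.03);st();bot.hold(.2)
bot.line_to(W(-.131,.085,.03),max_speed=.08)
bot.line_to(W(-.131,.085,.16),max_speed=.15)
p=W(-.24,.0,.2);r=best(p,np.pi/2);print(bot.inverse_kinematics(p,r))
bot.goto(p,r);st();look("a2");look2("a2s")
E
```

```text
t 7.1667 tcp dock [-0.131   0.0545] 0.0299 F [ 1.02  1.31 -0.68] op 0.548
[ 2.42139140e-01  1.81122576e-01  1.55344145e+00 -8.88178420e-16
  1.40702863e+00  2.37342813e-01]
t 10.4667 tcp dock [-2.398e-01 -1.000e-04] 0.1996 F [-0.81 -0.18  0.31] op 0.548
module dock [-0.1594 -0.0455] size 0.0999 0.057 yaw -0.0388
side: module dock [-0.2199 -0.0537] size 0.0951 0.0853 yaw -0.015
side: module dock [ 0.049  -0.0197] size 0.092 0.0606 yaw -1.4819
```

View pics/a2.png

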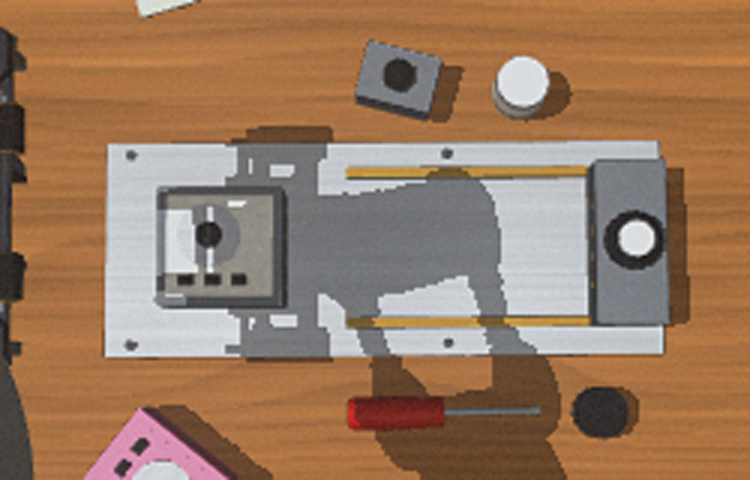

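The module now looks square at px (165–273, 192–296), with a shadow across the panel that broke the white mask. I'll re-measure the panel on this saved frame with a lower threshold.

```bash
cat >> h.py <<'E'
def panel(I,c,x0,x1,y0=189,y1=232,th=131):
    v=I.max(2);m=np.zeros(v.shape,bool);m[y0:y1,x0:x1]=(v>th)[y0:y1,x0:x1]
    best=None
    for b in blobs(m,300,7):
        ce,l,w,d=rect(c,b,.063);e=A.T@d;a=np.arctan2(e[1],e[0]);a=(a+np.pi/4)%(np.pi/2)-np.pi/4
        print("panel dock",np.round(toD(ce),4),"size",round(l,4),round(w,4),"yaw",round(a,4),cv2.boundingRect(b))
E
python3 - <<'E'
from h import *
c=bot.read_camera("top");np.savez("pics/a3.npz",**c);I=c["pixels"]
panel(I,c,201,244)
print(I.max(2)[205,198:250],I.max(2)[186:236,230])
E
```

```text
panel dock [-0.1296  0.002 ] size 0.0949 0.0879 yaw 0.0062 (201, 189, 40, 43)
[202 204 203 209 148 129 128 197 222 220 220 219 214 217 218 216 226 113
  48  43  42  57  47  46  50 121 127 122 122 124 119 126 147 146 146 144
 146 144 146 147 143 141 149  90  80  82  49  63 118 118 121 120] [114 110 113 115 116 113  76  82  84 128 145 234 232 139 143 146 143 144
 142 147 147 144 138 143 143 143 145 146 148 144 147 146 150 146 143  80
  44  44  53 120 145 140 127  80  79  78  64 125 125 120]
```

Run:
```python
from h import *
c=dict(np.load("pics/a3.npz"));v=c["pixels"].max(2).astype(int)
print(np.round([toD(p) for p in ray(c,[[222.7,211.7],[222.7,195],[222.7,228.4]],.063)],4))
for x in(207,214,220,226,232,238):print(x,v[190:198,x],v[224:238,x])
for y in(200,206,212,218,224):print(y,v[y,199:208],v[y,236:248])
```

```text
[[-0.1248 -0.0027]
 [-0.1248  0.0352]
 [-0.1247 -0.0403]]
207 [203 201 125  75  77 133 146 139] [145 150 141 145 201 132 137 119  80 222 215 213 214 211]
214 [202 200  89  74  86 134 149 141] [ 85 145 140 142 117  80  81  73  84 225 216 214 210 216]
220 [205 204  90  78  83 130 143 132] [ 54 125 146 140 122  78  85  76  82 228 219 214 212 221]
226 [125 121  78  80  80 129 146 232] [150 145 145 151 129  75  82  75  62 140 140 222 215 219]
232 [118 114  80  77  83 126 146 154] [114 142 147 143 127  79  78  79  63 128 129 120 117 118]
238 [117 113  76  83  79 128 142 142] [144 145 146 144 127  78  81  77  63 126 122 123 118 128]
200 [207 210 213 152 131 135 177 226 229] [143 143 142 143 150  85  81  86  52  85 117 120]
206 [203 205 208 147 131 128 201 224 223] [145 144 143 149 153  88  79  86  49  64 114 121]
212 [208 209 208 147 131 128 200 223 221] [148 146 148 146 128  83  82  86  45  62 119 121]
218 [212 212 218 158 136 131 201 224 223] [147 145 142 143 131  85  82  81  48  72 124 125]
224 [213 212 221 100  73  77 144 147 145] [146 141 144 145 132  83  83  85  53  66 122 128]
```

The panel edges are straight to within 0.01 rad. The lateral offset is −1 to −3 mm, inside the ±10 mm clearance. Next is the push from behind, with the fingertips above rail height and narrower than the lane.

Run:
```python
from h import *
bot.line_to(W(-.222,0,.2));bot.line_to(W(-.222,0,.03),max_speed=.12);st()
bot.line_to(W(-.185,0,.03),max_speed=.05);st()
bot.line_to(W(-.11,0,.03),max_speed=.05);st()
look("b1");c=bot.read_camera("side");cv2.imwrite("pics/b1s.png",cv2.resize(c["pixels"][150:300,200:400],(800,600),interpolation=cv2.INTER_CUBIC))
```

```text
t 12.45 tcp dock [-0.2222  0.0008] 0.0309 F [-0.42  0.25  0.24] op 0.553
t 13.3417 tcp dock [-0.1851  0.    ] 0.03 F [ 0.07 -1.46  0.2 ] op 0.547
t 14.9917 tcp dock [-0.1099 -0.    ] 0.03 F [ 0.13 -0.26 -0.04] op 0.554
```

View pics/b1.png

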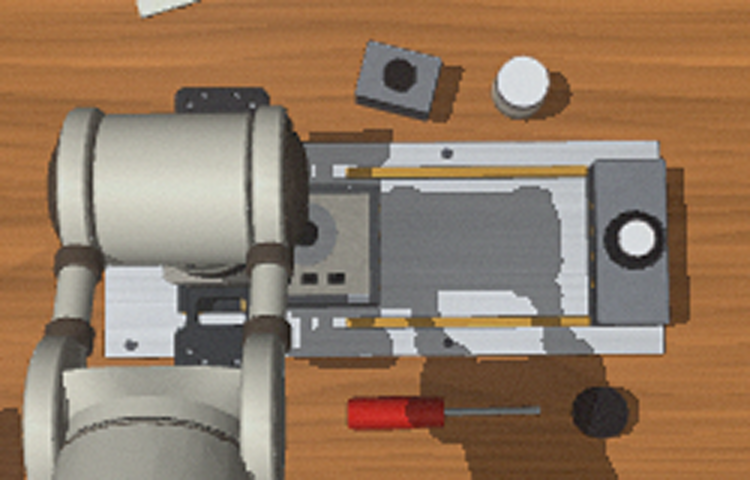

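View pics/b1s.png

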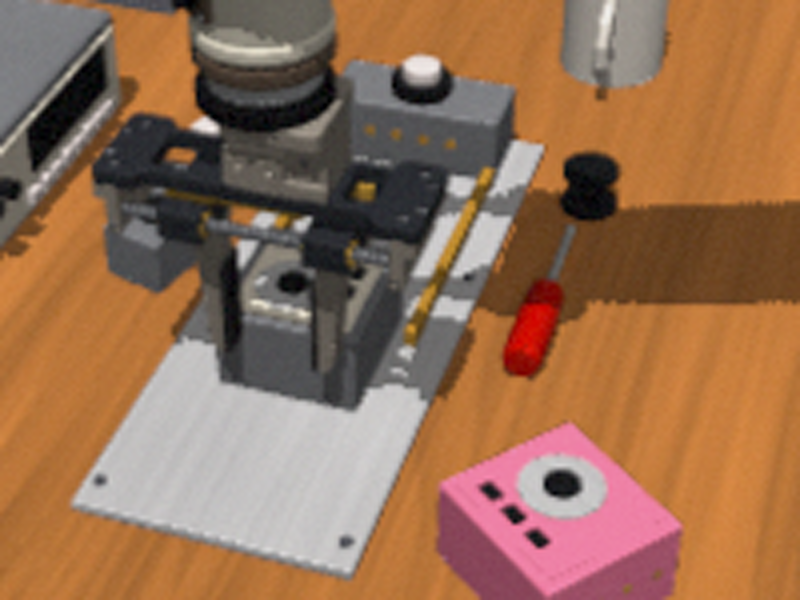

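The module sits square at the mouth: in the top view its front is at px x≈378 and its sides at y 187–305, between the rails at 178 and 318. Both fingers bear on the back face, and the clearance looks like about 8–10 mm each side, so I'll push on home.

Run:
```python
from h import *
bot.line_to(W(-.02,0,.03),max_speed=.05);st()
bot.line_to(W(.048,0,.03),max_speed=.04);st()
x=.048
while x<.062:
    x+=.001;bot.line_to(W(x,0,.03),max_speed=.015);bot.hold(.1);f=bot.current_contact_force()
    print(round(x,3),np.round(f,1),end=" ")
    if np.hypot(*f[:2])>9: break
st();look("c1")
bot.line_to(W(x-.03,0,.03),max_speed=.06);bot.line_to(W(x-.06,0,.18),max_speed=.15)
bot.set_gripper(0);bot.goto(W(-.2,.0,.25),best(W(-.2,0,.25),np.pi/2));st();look("c2")
c=bot.read_camera("top");np.savez("pics/c2.npz",**c)
```

```text
t 17.0417 tcp dock [-0.02  0.  ] 0.03 F [-0.04  2.13  1.26] op 0.552
t 18.8917 tcp dock [0.048 0.   ] 0.03 F [-0.38  1.71  0.34] op 0.548
0.049 [0.1 1.8 2. ] 0.05 [0.1 2.1 1.1] 0.051 [0.1 1.6 1.6] 0.052 [-0.3  1.6  1.4] 0.053 [-0.3  1.4  0.8] 0.054 [-0.4  3.2  0.4] 0.055 [ 1.   6.  -0.6] 0.056 [1.4 8.7 2. ] 0.057 [ 1.9 13.5  2.6] t 22.0417 tcp dock [0.0541 0.0001] 0.03 F [ 1.9  13.46  2.64] op 0.55
t 25.5917 tcp dock [-1.99e-01 -1.00e-04] 0.2492 F [-0.3   0.14  0.89] op 0.008
```

View pics/c2.png

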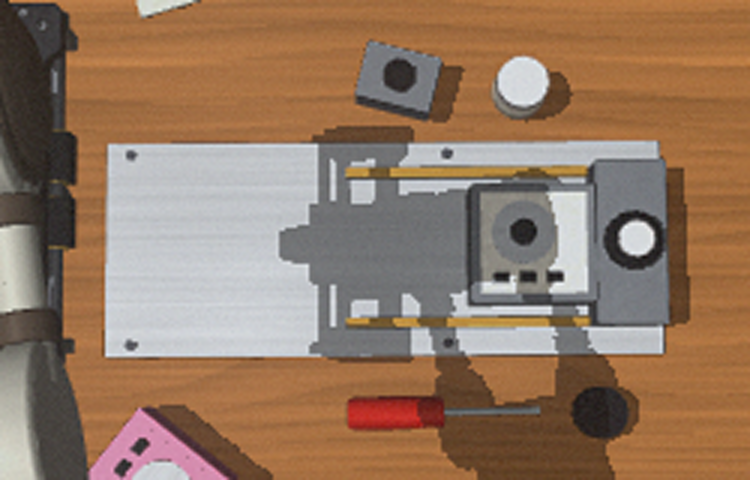

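The module is flush: its front edge at px x≈595 is parallel to the block face. The TCP stalled at x=0.054 (home predicts 0.055), and force rose from 1.4 to 13.5 N. Now the button.

Run:
```python
from h import *
c=dict(np.load("pics/c2.npz"));v=c["pixels"];m=(v.min(2)>190);r=np.zeros_like(m);r[195:222,350:376]=1
b=blobs(m&r,40)[0];(u,w),rad=cv2.minEnclosingCircle(b);B=toD(ray(c,[[u,w]],.07)[0]);print("button",B.round(4),"rad px",rad)
if abs(B[0]-.1875)>.01 or abs(B[1])>.03: raise SystemExit("implausible")
p=lambda z:W(B[0],B[1],z)
bot.goto(p(.2),best(p(.2),np.pi/2));bot.line_to(p(.085),max_speed=.12);bot.hold(.2);st()
f0=bot.current_contact_force()[2];z=.085
while z>.052:
    z-=.001;bot.line_to(p(z),max_speed=.02);bot.hold(.05);f=bot.current_contact_force()[2]-f0
    print(round(z,3),round(bot.current_ee_pos()[2],4),round(f,1),end=" | ")
    if f>14: break
bot.hold(.3);st()
bot.line_to(p(.2),max_speed=.1)
bot.goto(W(-.2,0,.25),best(W(-.2,0,.25),np.pi/2));bot.hold(.3);st();look("d1")
```

```text
button [0.1874 0.0005] rad px 5.6067986488342285
t 28.45 tcp dock [0.1877 0.001 ] 0.0858 F [0.85 0.37 0.48] op 0.005
0.084 0.084 -0.5 | 0.083 0.0829 -0.2 | 0.082 0.0819 -0.8 | 0.081 0.0809 0.0 | 0.08 0.0799 -1.4 | 0.079 0.079 -0.6 | 0.078 0.0779 -0.5 | 0.077 0.077 -0.3 | 0.076 0.076 -0.9 | 0.075 0.075 -0.4 | 0.074 0.0739 -0.0 | 0.073 0.073 -0.1 | 0.072 0.0719 0.4 | 0.071 0.071 -0.2 | 0.07 0.07 -0.7 | 0.069 0.069 -0.3 | 0.068 0.068 0.1 | 0.067 0.0669 -1.0 | 0.066 0.0659 -0.5 | 0.065 0.0649 -1.0 | 0.064 0.064 -0.4 | 0.063 0.0629 0.6 | 0.062 0.0619 -0.1 | 0.061 0.0609 -0.2 | 0.06 0.0599 -1.0 | 0.059 0.059 0.0 | 0.058 0.058 -1.0 | 0.057 0.057 -0.4 | 0.056 0.0562 0.5 | 0.055 0.0552 1.5 | 0.054 0.0541 3.0 | 0.053 0.0531 2.7 | 0.052 0.0521 3.7 | t 38.65 tcp dock [0.1875 0.0007] 0.0521 F [ 0.85 -0.96  4.03] op 0.005
t 42.0333 tcp dock [-0.1994  0.0002] 0.2499 F [0.7  0.19 0.02] op 0.002
```

View pics/d1.png

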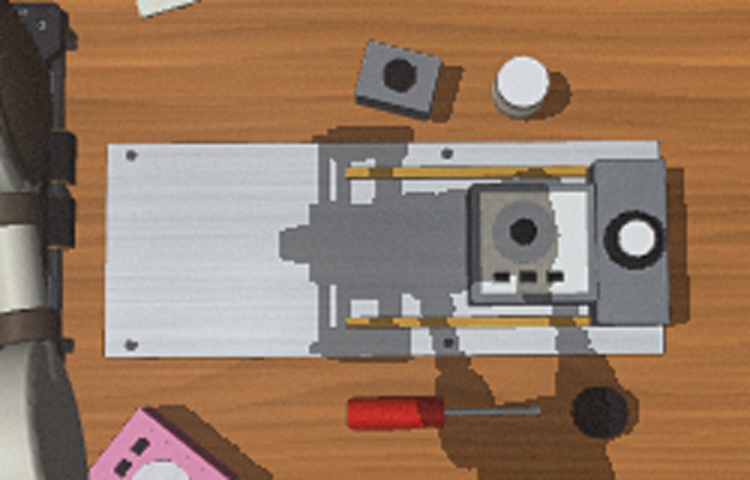

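The force only reached 4 N, rising about 0.9 N/mm from z≈0.0565. That matches the spring but not full travel. The contact height is also lower than the block's stated top, so the closed tips seem to sit above the nominal TCP. I'll press again to the hard stop and check it from the side.

Run:
```python
from h import *
p=lambda z:W(.1875,.0005,z)
bot.goto(p(.15),best(p(.15),np.pi/2));bot.line_to(p(.062),max_speed=.1);bot.hold(.2);st()
f0=bot.current_contact_force()[2];z=.058;bot.line_to(p(z),max_speed=.03)
while z>.040:
    z-=.001;bot.line_to(p(z),max_speed=.02);bot.hold(.05);f=bot.current_contact_force()[2]-f0
    print(round(z,3),round(bot.current_ee_pos()[2],4),round(f,1),end=" | ")
    if f>15: break
bot.hold(.2);st()
c=bot.read_camera("side");cv2.imwrite("pics/e1.png",cv2.resize(c["pixels"][110:260,230:430],(800,600),interpolation=cv2.INTER_CUBIC))
```

```text
t 44.8 tcp dock [0.1878 0.001 ] 0.0627 F [ 0.93 -0.68  0.14] op -0.0
0.057 0.057 -0.5 | 0.056 0.0562 2.5 | 0.055 0.0552 2.4 | 0.054 0.0541 2.1 | 0.053 0.0532 4.3 | 0.052 0.0521 4.1 | 0.051 0.0511 4.4 | 0.05 0.0507 9.5 | 0.049 0.0506 13.8 | 0.048 0.0505 19.6 | t 48.2833 tcp dock [0.1876 0.0008] 0.0505 F [-6.62  3.25 21.36] op 0.004
```

View pics/e1.png

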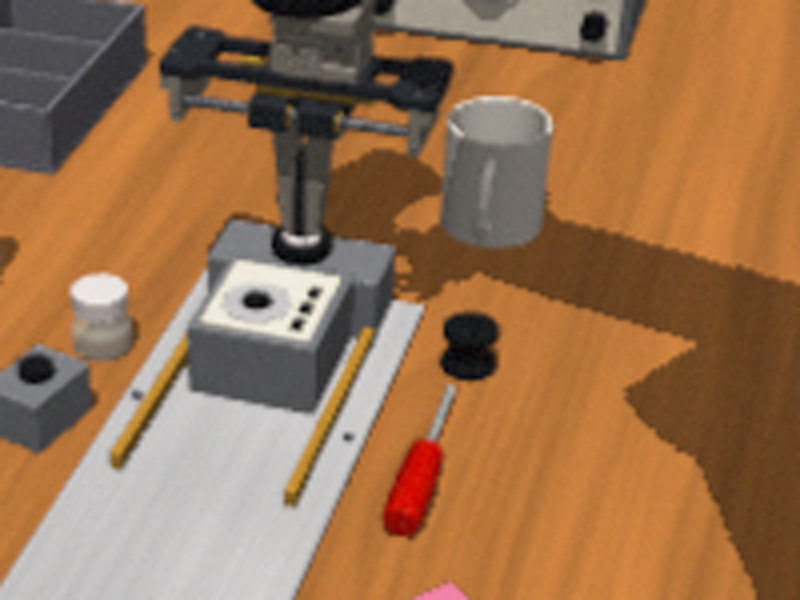

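The spring rise from 0.0565 to 0.0506 is the full 6 mm, followed by a steep hard stop. The picture shows the closed fingers on the button at px (300,240) and the module flush against the block. I'll release, back away, do a final check and hand in.

Run:
```python
from h import *
bot.line_to(W(.1875,.0005,.2),max_speed=.1)
bot.goto(W(-.2,0,.25),best(W(-.2,0,.25),np.pi/2));bot.hold(.3);st()
c=bot.read_camera("top");I=c["pixels"];cv2.imwrite("pics/f1.png",cv2.resize(I[130:290,150:400],(750,480),interpolation=cv2.INTER_CUBIC))
s=bot.read_camera("side")["pixels"];a=np.load("pics/side0.npz")["pixels"];o=np.load("pics/c2.npz")["pixels"]
print("top diff vs pre-press, lane area",(cv2.absdiff(I,o)[170:260,290:375].max(2)>40).sum())
cv2.imwrite("pics/f1s.png",cv2.resize(s,(784,588)))
print(s[160:175,295:315].max(2).max(1)-0,a[160:175,295:315].max(2).max(1)-0)
```

```text
t 51.75 tcp dock [-0.1994  0.0002] 0.2499 F [-0.94 -0.05 -0.35] op 0.003
top diff vs pre-press, lane area 11
[185 187 185 189 226 233 235 238 223 183 164 131 131 132 132] [179 181 178 181 219 228 231 233 218 173 156 127 128 127 125]
```

View pics/f1s.png

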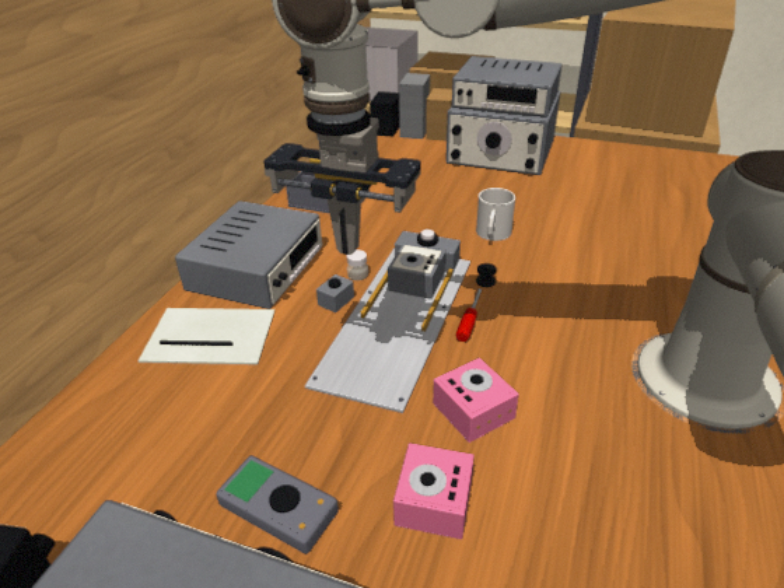

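The button at px (428,237) is up again, at the same rows as in the first picture. The module at (415,268) is against the block, the bystanders are where they started, and the robot is clear.

```bash
python3 -c "
from workcell import bot
bot.job_done();print(bot.current_clock())"
```

```text
the job is handed in; nothing more can be done
the job is handed in; nothing more can be done
```

The module is home against the connector block, the button has been pressed fully and released, and I handed the job in. The clock read 51.75 s of the 72 s allowed just before hand-in, and no verdict is reported.

**What I did:**
- **Squaring:** I pushed the module from its +y side with both fingers to square it and bring it to about the centre line.
- **Pushing home:** I then pushed it from behind, with the fingertips set above rail height, until it met the block. The tool stalled at dock x = 0.054 m, against 0.055 m expected, as the force rose to 13.5 N.
- **Button:** I pressed it with closed fingers, about 6 mm down to a hard stop at about 21 N, then released it.

**Last checks:**
- **Module:** it looks flush and square against the block in both views. I measured it before the lane at 1–3 mm off the centre line and within about 0.01 rad. I did not re-measure its offset at home.
- **Button:** it is up again in the side view, at the same height as at the start.
- **Bystanders:** none of them looks moved.
- **Robot:** it is clear of everything, with no contact force beyond sensor noise.

**What disagreed:**
- **First press too short:** it stopped at about 4 N and 4.4 mm, so I pressed again to the hard stop.
- **Contact height:** the fingers met the button at a tool height of about 0.0565 m, below the stated block top of 0.058 m. I took this to mean the closed fingertips sit higher than the nominal tool point. The full travel and the side picture both showed a proper press.
- **Shadowed measurements:** shadows upset some of the automatic module measurements, so I read those panel edges from the pixels instead.

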